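Tighten a lens retaining ring with a two-pin spanner

ROBOT

A 7-joint arm with a two-finger parallel gripper is mounted at the origin on a cart in front of the work surface, level with it; the furniture and walls round the work are solid. World frame = base frame: x ahead of the robot, y to its left, z up, the work surface at z = 0. Lengths are in mm, angles in rad, forces in N, time in s.
With the tool pointing down it reaches from about 425 to 950 mm from the base axis. Payload 16.7 kg.
Tool frame: the origin (TCP) lies at the centre of the arm's flange, where the gripper is bolted on; the fingertips stand 199 mm ahead of it and the grasp point (between the pads) lies 180 mm ahead of it (ctrl.tcp_to_tips is the distance from the TCP to the fingertips, in mm); z points along the fingers, y is the line along which they close (so a half turn about z gives the same grasp; the last joint's range is limited). The gripper opens to 94 mm and grips with 3 to 60 N. Pads are 16 mm wide; open, the fingers measure 119 mm over their backs; the gripper's body (75 mm by 177 mm) begins 78 mm behind the grasp point.
Start: joints at [-1.347, 0.426, 0.074, 1.606, -0.034, 1.111, -0.067], TCP at [246.49, 628.355, 404.667] pointing down, gripper open.
Joint ranges: [-2.85, 2.85], [-0.5, 2.14], [-1.23, 1.37], [0.21, 2.46], [-1.02, 4.16], [0.16, 2.05], [-2.73, 2.73]. Speed limits (rad/s): [1.89, 1.89, 2.39, 2.39, 3.01, 3.01, 3.01].

INTERFACE

Orientations are given as a unit quaternion [w, x, y, z].
In Python, from bench import ctrl gives the robot as it stands.
- The arm moves only by the tool move_arm, never from a script. Its argument "motion" is a list of rows, each an object of numbers: "dx", "dy", "dz": the shift along the tool's x, y, z in m; "rx", "ry", "rz": the turn, a rotation vector about the tool's x, y, z in degrees; "grip": the opening, from -1 (shut) to 1 (fully open). A call has 1 to 5 rows; each row shifts and turns the commanded pose from where the row before left it, along the tool's axes as they then stand; what a row does not reach is not made up. A row lasts 1/12 s, in which the tool goes at most 41.7 mm and 7.16 degrees, less where a joint would pass 70% of its speed; a pose out of reach is approached as far as the arm can. A call with a gripper value outside its range is refused whole. The fingers move at their own pace and stop on an object; "newtons" is the grip in N (left out, the last holds). Time passes only in rows, so rows that do not move let the fingers close. It gives the time, the measured TCP pose, the force, the opening and the grip force at its end, in the units of the state.
- ctrl.get_obs(): the state, without advancing time (a new reading comes with each control period).
- ctrl.grab_frame(name): name is "side" or "top" or "wrist"; returns a dict with "pixels" (384x512x3 uint8, red, green, blue), "K" (3x3 intrinsics, pixels), "R" (3x3) and "t" (3): a world point X has camera coordinates R X + t; the wrist camera has in their place "mount" (4x4, takes a point from camera to tool coordinates, whose origin is the TCP and whose axes are the flange's). Camera axes: x right, y down, z forward; pixel columns grow to the right and rows downward; lengths in mm; the calibration is good to about 2 mm. The wrist camera is an equidistant fisheye: a pixel r from the principal point sees the ray r / f radians off the axis. A picture is of the moment at which its call begins: read the wrist's pose just before it. There is no depth.
- ctrl.job_done(): hands the job in; it is judged then, once.
The state is a dict: "t": time; "joints": joint angles; "qd": joint speeds; "joint_efforts": joint torques, N m; "tool_pos": TCP position; "tool_rot": TCP orientation; "contact_force": force on the tool from outside, world axes, zero at the start; "ft_torque": the same for the moment, N m; "finger_gap": opening from 0.0 (shut) to 1.0 (fully open); "grasp_force": force on a finger pad.
Only numpy, scipy, OpenCV 4.12 (cv2) and the standard library are available. Lean on these libraries where they do the work, as an engineer would, in place of code of your own. Each camera call takes 0.05 s, during which the arm holds its last target. There are 200 camera calls.

TASK

Lift the black dust cap off the lens cell and lay it flat on the bare worktop, the same way up. Then take the blue-handled two-pin spanner from its stand, put both pins into the two holes of the brass retaining ring down inside the cell, and turn the ring clockwise until it is hard against its stop (its red mark meets the red mark on the rim). Finally put the spanner back upright in its stand, pins in the slot, leaving the other things on the bench where they are.

Things in the scene. Friction and masses are not known exactly. Their poses are not given: they have to be found in the camera images.
- cell: grey metal lens cell fixed to the worktop: round flange 80 mm wide and 8 mm high, on it a barrel of 48 mm outer diameter whose rim is 50 mm above the worktop; the mouth is 37 mm wide. A 2 mm wide red mark on the rim shows where the ring's red mark ends. Origin at the centre of its underside, z up along the barrel's axis
- ring_face (a point): centre of the upper face of the brass ring inside the cell, on its axis, 6 mm below the rim. Ring 35 mm wide, 6 mm thick, 14 mm opening over the lens; two round holes 8 mm wide, 6 mm deep (closed below), 12.5 mm either side of the axis along this frame's x. The frame turns with the ring; its red mark is on the +y side
- ring (a joint): turn of the retaining ring, rad: grows as the ring turns clockwise seen from above; it starts between 0 and 0.45 and the hard stop (tight, red marks in line) is at 1.2. The thread rubs with about 0.06 N m and stays where it is left; it does not move up or down noticeably
- spanner: two-pin spanner, 70 mm tall, 0.12 kg, same after a half turn about z: steel bar 44 (x) x 14 x 8 mm, on it a flat upright blue handle 30 (x) x 13 (y) mm up to 56 mm above the origin, to be gripped across its 13 mm. Origin at the centre of the bar's underside, z up the handle. It starts in the stand, bar along the slot and resting on the stand's top
- spanner_tip (a point): point midway between the ends of the two pins, 14 mm below the spanner's origin. The pins are 5 mm thick with round ends, 12.5 mm either side of the middle along the spanner's x, and reach 14 mm below the bar. Fully down in the ring they have 1.5 mm of play all round and the bar is 2 mm above the cell's rim
- stand: grey block 64 (along x) x 36 x 26 mm fixed to the worktop, with a slot 34 mm long (along x), 11 mm wide and 18 mm deep in the middle of its top for the spanner's pins. Origin at the centre of its underside
- stand_top (a point): middle of the slot's mouth, on top of the stand, 26 mm above the worktop; the spanner's origin lies here when the spanner is home (within 2 mm along the slot and 3 mm across)
- dust_cap: black round dust cap 41 mm wide and 10 mm high, lying loose on the rim of the lens cell over its mouth; origin at the centre of its underside, z up
- tip_box: blue pipette tip box with clear lid, 85 (x) x 118 (y) x 60 mm; a bystander, leave it where it is; origin at the centre of its underside
- filter_cube: black cube 34 x 34 x 35 mm; a bystander, leave it where it is; origin at the centre of its underside
- tally_counter: round grey hand counter, 50 mm wide, 25 mm high; a bystander, leave it where it is; origin at the centre of its underside
- timer: white bench timer lying flat, 58 x 62 x 18 mm; a bystander, leave it where it is; origin at the centre of its underside
- petri_c: round clear dish with pink content, 60 mm wide, 15 mm high; a bystander, leave it where it is; origin at the centre of its underside
- oil_dropper: small brown dropper bottle, 34 mm wide, 102 mm tall; a bystander, leave it where it is; origin at the centre of its underside
- objective_case: clear round case with black lid, 38 mm wide, 64 mm tall; a bystander, leave it where it is; origin at the centre of its underside
- bottle_stain: amber bottle with black cap, 48 mm wide, 88 mm tall; a bystander, leave it where it is; origin at the centre of its underside

How it is judged (in metres and radians):
On the way, in this order (a step that is already met when the one before it is completed fails the run):
1. the dust cap lies flat on the worktop, right way up (height (world z) of dust_cap between -0.005 and 0.005 m and angle between dust_cap's own z axis and vertical below 0.1 rad), for 0.2 s.
2. both spanner pins are at least 3 mm down in the holes of the ring, which is not yet tight (z of spanner_tip in the frame of ring_face below -0.003 m and horizontal distance between spanner_tip and ring_face below 0.004 m and angle between spanner's own z axis and vertical below 0.15 rad and value of joint ring below 0.65 rad), for 0.1 s.
3. the ring has been turned clockwise to its stop (within 0.06 rad) with the pins in its holes (z of spanner_tip in the frame of ring_face below -0.003 m and horizontal distance between spanner_tip and ring_face below 0.004 m and angle between spanner's own z axis and vertical below 0.15 rad and value of joint ring above 1.14 rad), for 0.1 s.
At the end, for the whole second after the job is handed in: the ring is within 0.06 rad of its stop at 1.2; the dust cap lies still and flat on the worktop, right way up (underside within 5 mm of the worktop, tilt below 0.1 rad); the spanner stands still and upright in its stand (origin within 6 mm of the slot's mouth, tilt below 0.1 rad) (all of step 1 and value of joint ring above 1.14 rad and linear speed of each of dust_cap, spanner below 0.02 m/s and distance between spanner and stand_top below 0.006 m and angle between spanner's own z axis and vertical below 0.1 rad); the robot touches nothing.
It fails at once if a bystander is moved by more than 25 mm or tipped by more than 0.5 rad (distance of any of tip_box, filter_cube, tally_counter, timer, petri_c, oil_dropper, objective_case, bottle_stain from where it was at the start of the episode above 0.025 m or angle between any of tip_box, filter_cube, tally_counter, timer, petri_c, oil_dropper, objective_case, bottle_stain's own z axis and vertical above 0.5 rad).
It also fails if it takes over 72 s, if anything falls off the work surface, if the arm or the gripper's body presses on something with over 40 N, if the wrist force passes 120 N, or if a joint passes its speed limit or range.

## Working session

There is one attempt and no reset: what is moved stays moved. The work goes in short steps, Python scripts to look and compute and a tool call to move; the robot and the scene stay as the last step left them, time stands still between calls to the robot, and variables do not carry over. Pictures are saved under pics/ and viewed, at most 10 in all, crops included, and the job is handed in when it is done.

Besides the shell and the picture viewer there is one more tool, called after "Request:" by a JSON object that holds its "api" and its "payload". move_arm: Moves the arm, as the interface text tells. Its arguments: {"type":"object","properties":{"motion":{"type":"array","items":{"type":"object","properties":{"dx":{"type":"number"},"dy":{"type":"number"},"dz":{"type":"number"},"rx":{"type":"number"},"ry":{"type":"number"},"rz":{"type":"number"},"grip":{"type":"number"}}}},"newtons":{"type":"number"}},"required":["motion"]}

```bash
ls; mkdir -p pics; cat > h.py <<'E'
import numpy as np, cv2, json
from bench import ctrl
from scipy.spatial.transform import Rotation as Rn
def pose():
    o=ctrl.get_obs(); q=o['tool_rot']
    return np.array(o['tool_pos']), Rn.from_quat([q[1],q[2],q[3],q[0]]).as_matrix(), o
def grab(n):
    p,R,o=pose(); f=ctrl.grab_frame(n); f={k:(np.array(v) if k!='x' else v) for k,v in f.items()}
    if n=='wrist': f['p'],f['Rt']=p,R
    return f
def save(f,fn): cv2.imwrite(fn,f['pixels'][:,:,::-1])
def ray(f,uv):
    K=f['K']; x=(uv[0]-K[0,2])/K[0,0]; y=(uv[1]-K[1,2])/K[1,1]
    if 'mount' in f:
        r=np.hypot(x,y); s=np.sin(r)/max(r,1e-9); d=np.array([x*s,y*s,np.cos(r)])
        M=f['mount']; return f['Rt']@M[:3,3]+f['p'], f['Rt']@M[:3,:3]@d
    return -f['R'].T@f['t'], f['R'].T@np.array([x,y,1])
def atz(f,uv,z):
    c,d=ray(f,uv); return c+d*(z-c[2])/d[2]
E
python3 - <<'E'
from h import *
p,R,o=pose(); print(o); print(R.round(3))
fs=[]
for n in('top','side','wrist'):
    f=grab(n); save(f,f'pics/{n}0.png'); print(n,f['K'].tolist(), f.get('mount',f.get('t'))); 
    np.savez(f'{n}0.npz',**f)
E
```

```text
pics
{'t': 0.0, 'joints': array([-1.34649848,  0.42671815,  0.07387043,  1.60663314, -0.03412789,
        1.11080698, -0.06709525]), 'qd': array([-8.46170064e-04, -6.24121407e-05,  1.15387601e-03,  5.35107903e-06,
       -1.04640484e-03, -1.77330482e-04,  9.02480608e-04]), 'joint_efforts': array([-2.17045301e-03, -9.35824656e+01,  3.66580054e+00, -4.54158568e+01,
       -4.89447510e-02,  2.06019758e-02,  1.50137948e-04]), 'tool_pos': array([246.42583298, 628.1973011 , 403.9737438 ]), 'tool_rot': array([-8.23574368e-05,  1.85841129e-01,  9.82579589e-01, -6.47563741e-04]), 'contact_force': array([-0.45125454,  0.04069809, -0.63411112]), 'ft_torque': array([0.0097085 , 0.02993291, 0.02499665]), 'grasp_force': 0.0, 'finger_gap': 1.0010682726695033}
[[-0.931  0.365 -0.   ]
 [ 0.365  0.931 -0.001]
 [-0.    -0.001 -1.   ]]
top [[413.1178165438815, 0.0, 258.81816737597296], [0.0, 413.1178165438815, 188.76212882238627], [0.0, 0.0, 1.0]] [   4.13891777  552.30509409 1041.93676951]
side [[498.68085399421386, 0.0, 255.6816507600893], [0.0, 498.68085399421386, 196.40332077936998], [0.0, 0.0, 1.0]] [ 538.65069619   69.03780061 1204.39857496]
wrist [[297.3186396354542, 0.0, 256.0370313973241], [0.0, 297.3186396354542, 187.25947295355675], [0.0, 0.0, 1.0]] [[ 6.26658471e-05 -9.67871220e-01 -2.51446409e-01  7.39818678e+01]
 [ 9.99999684e-01 -1.38765939e-04  7.83361300e-04 -5.61171419e-02]
 [-7.93085055e-04 -2.51446379e-01  9.67870906e-01  1.95692237e+01]
 [ 0.00000000e+00  0.00000000e+00  0.00000000e+00  1.00000000e+00]]
```

View pics/top0.png

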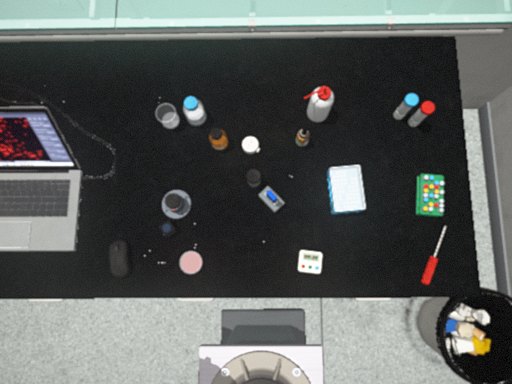

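View pics/side0.png

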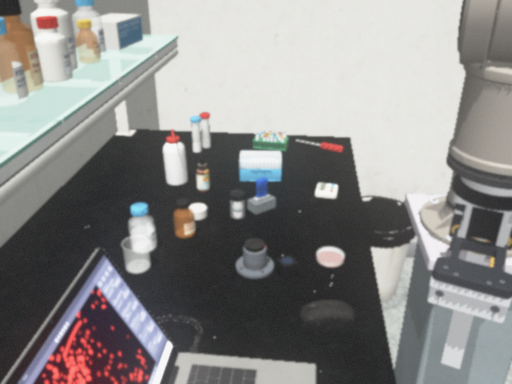

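The top picture shows the capped cell at about (176,203), the stand with the blue spanner at (271,198), the filter cube at (168,229), the objective case at (253,178) and the petri dish at (191,262). The side view agrees: cell (255,262), spanner (262,190).

```bash
python3 - <<'E'
from h import *
L=lambda n:dict(np.load(f'{n}0.npz'))
t=L('top');s=L('side')
print('cam',-t['R'].T@t['t'],-s['R'].T@s['t'])
for n,uv,z in[('cap',(178,199),60),('cellbase',(176,205),0),('spanner',(271,197),60),('stand',(271,199),26),('obj',(253,178),64),('cube',(168,229),35),('petri',(191,262),15),('timer',(310,262),18),('corner',(0,297),0)]:
    print(n,atz(t,uv,z).round(0))
for n,uv,z in[('cap',(255,245),60),('span',(262,188),75)]: print(n,atz(s,uv,z).round(0))
for f in(t,s):
  c=f['R']@np.array([246,628,404])+f['t']; print((f['K']@c/c[2])[:2])
w=L('wrist')
im=t['pixels'][150:250,130:320]
a=cv2.resize(im,None,fx=4,fy=4,interpolation=2)
b=cv2.resize(w['pixels'],None,fx=.5,fy=.5)
o=np.zeros((600,768,3),np.uint8); o[:400,:760]=a; o[400:592,:256]=b
b=cv2.resize(s['pixels'][165:295,200:350],None,fx=1.4,fy=1.4); o[400:582,300:510]=b
save({'pixels':o},'pics/c0.png')
E
```

```text
cam [ 353.77909613  -17.26763017 1124.82552396] [ 431.94634114 1086.77119926  614.68482706]
cap [525. 212.  60.]
cellbase [518. 230.   0.]
spanner [528. -31.  60.]
stand [529. -32.  26.]
obj [579.  16.  64.]
cube [449. 242.  35.]
petri [363. 182.  15.]
timer [ 361. -133.   18.]
corner [273. 694.   0.]
cap [519. 237.  60.]
span [526.   7.  75.]
[-114.31395904  331.5952859 ]
[493.01568664 182.04099202]
```

View pics/c0.png

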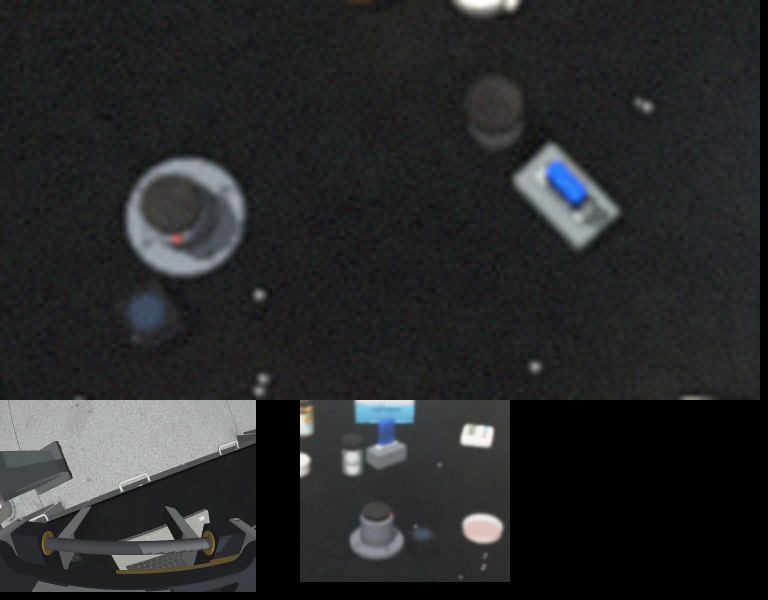

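```bash
cat >> h.py <<'E'
def to(x,y,z,R=None,p=None):
    p0,R0,_=pose(); d=R0.T@(np.array([x,y,z])-p0); print('move tool mm',d.round(1),'p',p0.round(1),'ydir',R0[:,1].round(4),'zdir',R0[:,2].round(4))
E
python3 - <<'E'
from h import *
t=dict(np.load('top0.npz'))
c=lambda u,v:(130+u/4-.375,150+v/4-.375)
for n,uv,z in[('captop',(171,204),60),('flange',(186,216),8),('mark',(177,239),50),('stand',(567,196),26),('span',(567,183),82),('a',(550,142),26),('b',(621,212),26),('c',(513,180),26),('d',(580,250),26)]: print(n,atz(t,c(*uv),z).round(1))
to(525,225,360)
E
```

```text
captop [520.8 226.9  60. ]
flange [520.6 228.3   8. ]
mark [499.  224.5  50. ]
stand [529.6 -32.6  26. ]
span [529.1 -31.9  82. ]
a [566.7 -21.5  26. ]
b [518.5 -68.7  26. ]
c [540.8   3.7  26. ]
d [493.  -40.9  26. ]
move tool mm [-406.6 -273.7   44.5] p [246.4 628.3 404.2] ydir [ 3.652e-01  9.309e-01 -9.000e-04] zdir [-3.e-04 -9.e-04 -1.e+00]
```

Request:
{"api": "move_arm", "payload": {"motion": [{"dx": -0.033,"dy": -0.022,"dz": 0},{"dx": -0.033,"dy": -0.022,"dz": 0},{"dx": -0.033,"dy": -0.022,"dz": 0},{"dx": -0.033,"dy": -0.022,"dz": 0},{"dx": -0.033,"dy": -0.022,"dz": 0}]}}

```text
invalid input at $.motion[0]: expected keys dx, dy, dz, rx, ry, rz, grip
```

Request:
{"api": "move_arm", "payload": {"motion": [{"dx": -0.033,"dy": -0.023,"dz": 0},{"dx": -0.033,"dy": -0.023,"dz": 0},{"dx": -0.033,"dy": -0.023,"dz": 0},{"dx": -0.033,"dy": -0.023,"dz": 0},{"dx": -0.033,"dy": -0.023,"dz": 0}]}}

```text
invalid input at $.motion[0]: expected keys dx, dy, dz, rx, ry, rz, grip
```

Request:
{"api": "move_arm", "payload": {"motion": [{"dx": -0.033,"dy": -0.022,"dz": 0.01},{"dx": -0.033,"dy": -0.022,"dz": 0.01},{"dx": -0.011,"dy": -0.005,"dz": 0.01},{"dz": 0.014},{}]}}

```text
invalid input at $.motion[0]: expected keys dx, dy, dz, rx, ry, rz, grip
```

```bash
python3 - <<'E'
from h import *
to(520.7,227,252)
f=grab('wrist'); save(f,'pics/w1.png'); np.savez('w1.npz',**f)
E
```

```text
move tool mm [-401.8 -273.3  152.5] p [246.4 628.3 404.2] ydir [ 3.652e-01  9.309e-01 -9.000e-04] zdir [-3.e-04 -9.e-04 -1.e+00]
```

View pics/w1.png

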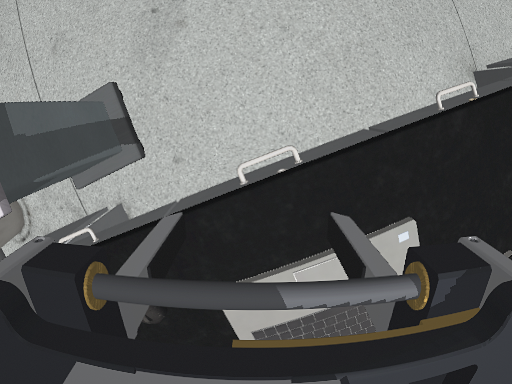

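All keys are required, so the arm did not move; this picture only shows the fingers at about (150,270) and (365,260) above the bench edge. Repeating with full rows.

Request:
{"api": "move_arm", "payload": {"motion": [{"dx": -0.033,"dy": -0.022,"dz": 0,"rx": 0,"ry": 0,"rz": 0,"grip": 1},{"dx": -0.033,"dy": -0.022,"dz": 0,"rx": 0,"ry": 0,"rz": 0,"grip": 1},{"dx": -0.033,"dy": -0.022,"dz": 0,"rx": 0,"ry": 0,"rz": 0,"grip": 1},{"dx": -0.033,"dy": -0.022,"dz": 0,"rx": 0,"ry": 0,"rz": 0,"grip": 1},{"dx": -0.033,"dy": -0.022,"dz": 0,"rx": 0,"ry": 0,"rz": 0,"grip": 1}]}}

```text
t: 0.62
tool_pos: [360.6, 464.0, 404.6]
tool_rot: [-0.0, 0.186, 0.983, -0.0]
contact_force: [1.3, 0.2, 0.4]
finger_gap: 1.003
grasp_force: 0.0
```

Request:
{"api": "move_arm", "payload": {"motion": [{"dx": -0.033,"dy": -0.023,"dz": 0,"rx": 0,"ry": 0,"rz": 0,"grip": 1},{"dx": -0.033,"dy": -0.023,"dz": 0,"rx": 0,"ry": 0,"rz": 0,"grip": 1},{"dx": -0.033,"dy": -0.023,"dz": 0,"rx": 0,"ry": 0,"rz": 0,"grip": 1},{"dx": -0.033,"dy": -0.023,"dz": 0,"rx": 0,"ry": 0,"rz": 0,"grip": 1},{"dx": -0.033,"dy": -0.023,"dz": 0,"rx": 0,"ry": 0,"rz": 0,"grip": 1}]}}

```text
t: 1.03
tool_pos: [472.2, 296.5, 404.8]
tool_rot: [0.0, 0.186, 0.983, 0.0]
contact_force: [0.9, 1.2, 0.5]
finger_gap: 1.002
grasp_force: 0.0
```

Request:
{"api": "move_arm", "payload": {"motion": [{"dx": -0.033,"dy": -0.022,"dz": 0.01,"rx": 0,"ry": 0,"rz": 0,"grip": 1},{"dx": -0.033,"dy": -0.022,"dz": 0.01,"rx": 0,"ry": 0,"rz": 0,"grip": 1},{"dx": -0.011,"dy": -0.005,"dz": 0.01,"rx": 0,"ry": 0,"rz": 0,"grip": 1},{"dx": 0,"dy": 0,"dz": 0.014,"rx": 0,"ry": 0,"rz": 0,"grip": 1},{"dx": 0,"dy": 0,"dz": 0,"rx": 0,"ry": 0,"rz": 0,"grip": 1}]}}

```text
t: 1.45
tool_pos: [525.2, 223.4, 358.5]
tool_rot: [-0.001, 0.187, 0.982, -0.001]
contact_force: [0.0, 0.4, -0.6]
finger_gap: 1.0
grasp_force: 0.0
```

```bash
python3 - <<'E'
from h import *
to(520.7,227,252)
f=grab('wrist'); save(f,'pics/w2.png'); np.savez('w2.npz',**f)
E
```

```text
move tool mm [  5.4   2.  106.5] p [525.2 223.4 358.5] ydir [ 0.3671  0.9302 -0.0027] zdir [-0.0026 -0.0019 -1.    ]
```

View pics/w2.png

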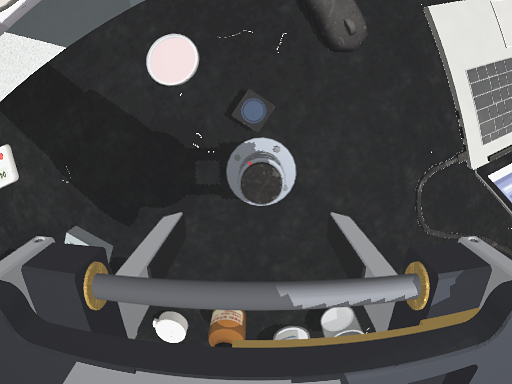

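Capped cell: cap top centre at about (262,184), flange centre (261.5,172).

```bash
python3 - <<'E'
from h import *
f=dict(np.load('w2.npz'))
print(atz(f,(262,184),60).round(1),atz(f,(261.5,172),7).round(1),atz(f,(250,164),50).round(1))
g=cv2.cvtColor(f['pixels'],cv2.COLOR_RGB2GRAY); print(g[184,235:290:1])
print(f['Rt'])
E
```

```text
[522.2 230.1  60. ] [521.4 230.8   7. ] [501.3 225.7  50. ]
[117 117 118 114 114  97  48  58  69  67  55  51  51  53  53  53  53  53
  53  54  52  52  53  55  52  53  54  55  58  63  63  60  55  57  57  56
  56  66  70  62  58  58  55  56  54  51  62 160 201 170 168 194 199 197
 198]
[[-0.93017363  0.36711058 -0.00261342]
 [ 0.36711573  0.9301734  -0.00186688]
 [ 0.00174558 -0.00269595 -0.99999484]]
```

Request:
{"api": "move_arm", "payload": {"motion": [{"dx": 0.0055,"dy": 0.0045,"dz": 0.035,"rx": 0,"ry": 0,"rz": 0,"grip": 1},{"dx": 0,"dy": 0,"dz": 0.035,"rx": 0,"ry": 0,"rz": 0,"grip": 1},{"dx": 0,"dy": 0,"dz": 0.025,"rx": 0,"ry": 0,"rz": 0,"grip": 1},{"dx": 0,"dy": 0,"dz": 0.007,"rx": 0,"ry": 0,"rz": 0,"grip": 1},{"dx": 0,"dy": 0,"dz": 0,"rx": 0,"ry": 0,"rz": 0,"grip": 1}], "newtons": 10}}

```text
t: 1.92
tool_pos: [521.2, 231.4, 257.8]
tool_rot: [-0.001, 0.185, 0.983, -0.001]
contact_force: [0.3, 0.2, 0.4]
finger_gap: 1.002
grasp_force: 0.0
```

```bash
python3 - <<'E'
from h import *
to(521.8,229.5,253)
f=grab('wrist');to(521.8,229.5,253)
w=f['pixels'];s=grab('side')['pixels']
o=np.zeros((600,800,3),np.uint8); o[:384,:512]=w; o[384:600,512:800]=cv2.resize(s[205:295,195:315],(288,216),interpolation=2)
save({'pixels':o},'pics/w3.png')
E
```

```text
move tool mm [-1.2 -1.5  4.8] p [521.2 231.4 257.8] ydir [ 0.3641  0.9313 -0.0021] zdir [-0.0023 -0.0014 -1.    ]
move tool mm [-0.6 -1.8  6.3] p [521.9 231.4 259.3] ydir [ 3.645e-01  9.312e-01 -3.000e-04] zdir [-4.e-04 -2.e-04 -1.e+00]
```

View pics/w3.png

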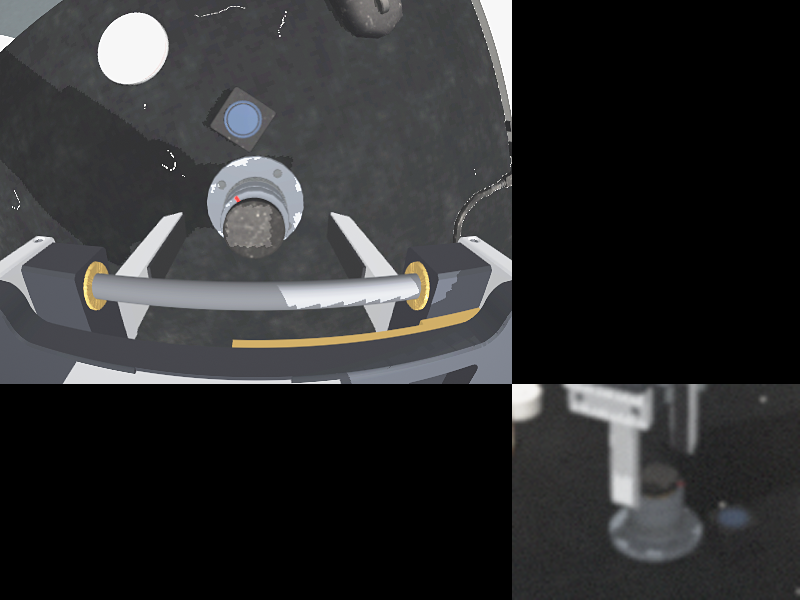

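Wrist view: cap centre at (254,226), midway between the fingertips (165,225)/(345,225) within about 1.5 mm; the side view shows fingertips level with the cap.

Request:
{"api": "move_arm", "payload": {"motion": [{"dx": -0.0005,"dy": -0.0015,"dz": 0.007,"rx": 0,"ry": 0,"rz": 0,"grip": 1},{"dx": 0,"dy": 0,"dz": 0,"rx": 0,"ry": 0,"rz": 0,"grip": 0.2},{"dx": 0,"dy": 0,"dz": 0,"rx": 0,"ry": 0,"rz": 0,"grip": -0.5},{"dx": 0,"dy": 0,"dz": 0,"rx": 0,"ry": 0,"rz": 0,"grip": -0.5},{"dx": 0,"dy": 0,"dz": 0,"rx": 0,"ry": 0,"rz": 0,"grip": -0.5}], "newtons": 10}}

```text
t: 2.43
tool_pos: [521.9, 229.3, 252.1]
tool_rot: [0.0, 0.186, 0.983, 0.0]
contact_force: [0.0, -0.1, 0.2]
finger_gap: 0.755
grasp_force: 0.0
```

Request:
{"api": "move_arm", "payload": {"motion": [{"dx": 0,"dy": 0,"dz": 0,"rx": 0,"ry": 0,"rz": 0,"grip": -0.5},{"dx": 0,"dy": 0,"dz": 0,"rx": 0,"ry": 0,"rz": 0,"grip": -0.5},{"dx": 0,"dy": 0,"dz": 0,"rx": 0,"ry": 0,"rz": 0,"grip": -0.5}]}}

```text
t: 2.68
tool_pos: [521.8, 229.3, 251.7]
tool_rot: [0.0, 0.186, 0.983, 0.0]
contact_force: [0.9, -0.1, 0.2]
finger_gap: 0.542
grasp_force: 0.0
```

Request:
{"api": "move_arm", "payload": {"motion": [{"dx": 0,"dy": 0,"dz": 0,"rx": 0,"ry": 0,"rz": 0,"grip": -0.5},{"dx": 0,"dy": 0,"dz": 0,"rx": 0,"ry": 0,"rz": 0,"grip": -0.5},{"dx": 0,"dy": 0,"dz": 0,"rx": 0,"ry": 0,"rz": 0,"grip": -0.5},{"dx": 0,"dy": 0,"dz": 0,"rx": 0,"ry": 0,"rz": 0,"grip": -0.5}]}}

```text
t: 3.02
tool_pos: [521.7, 229.3, 251.7]
tool_rot: [-0.0, 0.186, 0.983, -0.0]
contact_force: [0.3, -0.7, 0.9]
finger_gap: 0.432
grasp_force: 10.0
```

Request:
{"api": "move_arm", "payload": {"motion": [{"dx": 0,"dy": 0,"dz": -0.02,"rx": 0,"ry": 0,"rz": 0,"grip": -0.5},{"dx": 0,"dy": 0,"dz": -0.025,"rx": 0,"ry": 0,"rz": 0,"grip": -0.5},{"dx": -0.009,"dy": -0.035,"dz": 0,"rx": 0,"ry": 0,"rz": 0,"grip": -0.5},{"dx": -0.009,"dy": -0.035,"dz": 0,"rx": 0,"ry": 0,"rz": 0,"grip": -0.5},{"dx": -0.009,"dy": -0.035,"dz": 0,"rx": 0,"ry": 0,"rz": 0,"grip": -0.5}]}}

```text
t: 3.43
tool_pos: [508.2, 120.8, 297.0]
tool_rot: [0.0, 0.185, 0.983, 0.0]
contact_force: [1.9, -0.4, -0.5]
finger_gap: 0.428
grasp_force: 10.0
```

Request:
{"api": "move_arm", "payload": {"motion": [{"dx": 0,"dy": -0.023,"dz": 0.02,"rx": 0,"ry": 0,"rz": 0,"grip": -0.5},{"dx": 0,"dy": 0,"dz": 0.03,"rx": 0,"ry": 0,"rz": 0,"grip": -0.5},{"dx": 0,"dy": 0,"dz": 0.025,"rx": 0,"ry": 0,"rz": 0,"grip": -0.5},{"dx": 0,"dy": 0,"dz": 0.01,"rx": 0,"ry": 0,"rz": 0,"grip": -0.5},{"dx": 0,"dy": 0,"dz": 0,"rx": 0,"ry": 0,"rz": 0,"grip": -0.5}]}}

```text
t: 3.85
tool_pos: [499.5, 100.1, 209.9]
tool_rot: [-0.002, 0.186, 0.983, -0.001]
contact_force: [-0.5, -0.1, -0.3]
finger_gap: 0.432
grasp_force: 10.0
```

Request:
{"api": "move_arm", "payload": {"motion": [{"dx": 0,"dy": 0,"dz": 0.004,"rx": 0,"ry": 0,"rz": 0,"grip": -0.5},{"dx": 0,"dy": 0,"dz": 0.004,"rx": 0,"ry": 0,"rz": 0,"grip": -0.5},{"dx": 0,"dy": 0,"dz": 0.002,"rx": 0,"ry": 0,"rz": 0,"grip": -0.5},{"dx": 0,"dy": 0,"dz": 0,"rx": 0,"ry": 0,"rz": 0,"grip": -0.5}]}}

```text
t: 4.18
tool_pos: [500.3, 100.5, 202.0]
tool_rot: [0.0, 0.186, 0.983, 0.0]
contact_force: [0.3, -0.3, 0.5]
finger_gap: 0.432
grasp_force: 10.0
```

Near contact; release slowly, and rise.

Request:
{"api": "move_arm", "payload": {"motion": [{"dx": 0,"dy": 0,"dz": 0.0003,"rx": 0,"ry": 0,"rz": 0,"grip": -0.1},{"dx": 0,"dy": 0,"dz": 0,"rx": 0,"ry": 0,"rz": 0,"grip": 0.2},{"dx": 0,"dy": 0,"dz": 0,"rx": 0,"ry": 0,"rz": 0,"grip": 0.2},{"dx": 0,"dy": 0,"dz": 0,"rx": 0,"ry": 0,"rz": 0,"grip": 0.2}]}}

```text
t: 4.52
tool_pos: [500.2, 100.3, 201.6]
tool_rot: [0.0, 0.186, 0.983, 0.0]
contact_force: [-0.6, -0.1, 0.8]
finger_gap: 0.594
grasp_force: 0.0
```

Request:
{"api": "move_arm", "payload": {"motion": [{"dx": 0,"dy": 0,"dz": -0.03,"rx": 0,"ry": 0,"rz": 0,"grip": 0.2},{"dx": 0,"dy": 0,"dz": -0.035,"rx": 0,"ry": 0,"rz": 0,"grip": 0.2},{"dx": 0,"dy": 0,"dz": -0.035,"rx": 0,"ry": 0,"rz": 0,"grip": 0.2},{"dx": 0.009,"dy": 0.036,"dz": 0,"rx": 0,"ry": 0,"rz": 0,"grip": 0.2},{"dx": 0.009,"dy": 0.036,"dz": 0,"rx": 0,"ry": 0,"rz": 0,"grip": 0.2}]}}

```text
t: 4.93
tool_pos: [510.4, 173.4, 304.2]
tool_rot: [0.002, 0.188, 0.982, 0.001]
contact_force: [1.1, 1.0, -0.2]
finger_gap: 0.599
grasp_force: 0.0
```

Request:
{"api": "move_arm", "payload": {"motion": [{"dx": 0.009,"dy": 0.036,"dz": 0,"rx": 0,"ry": 0,"rz": 0,"grip": 0.2},{"dx": -0.02,"dy": 0.02,"dz": 0,"rx": 0,"ry": 0,"rz": 0,"grip": 0.2},{"dx": -0.03,"dy": 0,"dz": 0,"rx": 0,"ry": 0,"rz": 0,"grip": 0.2},{"dx": 0,"dy": 0,"dz": 0,"rx": 0,"ry": 0,"rz": 0,"grip": 0.2},{"dx": 0,"dy": 0,"dz": 0,"rx": 0,"ry": 0,"rz": 0,"grip": 0.2}]}}

```text
t: 5.35
tool_pos: [569.2, 210.3, 301.1]
tool_rot: [0.0, 0.187, 0.982, -0.0]
contact_force: [-0.6, -0.6, 0.0]
finger_gap: 0.597
grasp_force: 0.0
```

```bash
python3 - <<'E'
from h import *
to(521.8,229.5,300)
f=grab('wrist'); np.savez('w4.npz',**f)
p=np.array([521.8,229.5,50.])
# project cell centre by brute inverse
from scipy.optimize import least_squares
uv=least_squares(lambda u:(atz(f,u,50)-p)[:2],[256,187]).x; print(uv)
u,v=uv.round().astype(int)
a=cv2.resize(f['pixels'][v-50:v+50,u-66:u+66],(792,600),interpolation=cv2.INTER_CUBIC); print(u,v)
save({'pixels':a},'pics/w4c.png')
E
```

```text
move tool mm [51.1  0.5  1.1] p [569.2 210.3 301.1] ydir [ 3.665e-01  9.304e-01 -7.000e-04] zdir [ 1.e-04 -8.e-04 -1.e+00]
[256.69992572 140.87046046]
257 141
```

View pics/w4c.png

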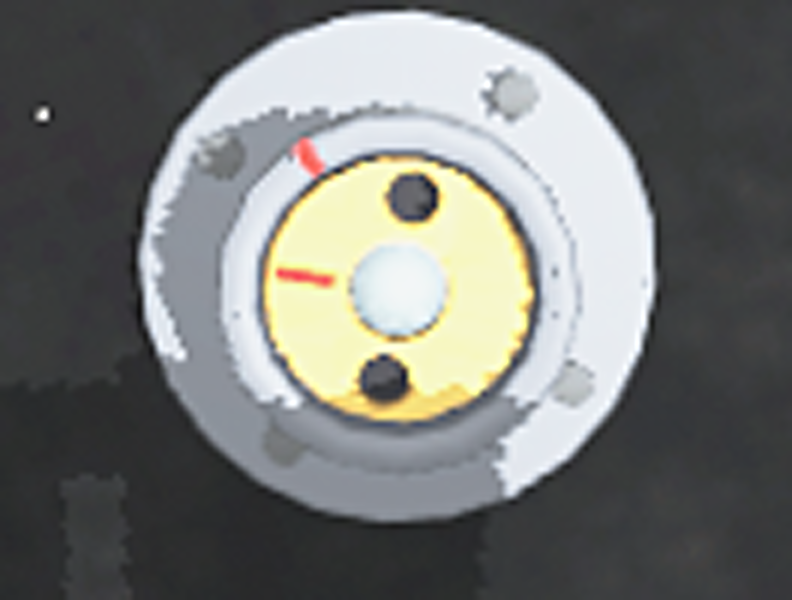

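The crop (x6) shows the ring's holes at (413,197) and (385,380), the ring's red mark from (278,273) to (333,281), the rim mark at (302,143)–(318,170), and the lens centre at (398,291).

```bash
python3 - <<'E'
from h import *
f=dict(np.load('w4.npz'))
c=lambda u,v:(191+(u+.5)/6-.5,91+(v+.5)/6-.5)
h1,h2=[atz(f,c(*q),44) for q in((413,197),(385,380))]
m1,m2=[atz(f,c(*q),44) for q in((278,273),(333,281))]
r1,r2=[atz(f,c(*q),50) for q in((302,143),(318,170))]
ctr=(h1+h2)/2; print('h',h1,h2,'len',np.linalg.norm(h1-h2),'ctr',ctr)
a=lambda v:np.degrees(np.arctan2(v[1],v[0]))
print('hole dir',a(h1-h2),'ring mark',a((m1+m2)/2-ctr),np.linalg.norm(m1-ctr),'rim',a((r1+r2)/2-ctr),np.linalg.norm((r1+r2)/2-ctr))
# rim/ring refinement: brass mask ellipse
p=f['pixels'][91:191,191:323].astype(int); m=((p[:,:,0]-p[:,:,2]>40)&(p[:,:,0]>100)).astype(np.uint8)
cs,_=cv2.findContours(m,0,1); k=max(cs,key=cv2.contourArea); e=cv2.fitEllipse(k); print(e,atz(f,(191+e[0][0],91+e[0][1]),44))
# flange
t=grab('top'); im=t['pixels']; save({'pixels':cv2.resize(im[150:250,130:320],None,fx=4,fy=4,interpolation=2)},'pics/t4.png')
to(529.3,-32.3,330)
E
```

```text
h [510.1055987  236.43303739  44.        ] [531.62221916 223.96306958  44.        ] len 24.868957625011635 ctr [520.86390893 230.19805349  44.        ]
hole dir 149.90554280199405 ring mark -118.99108117632356 16.24033350323507 rim -168.75649484859537 22.031549378594175
((65.29766082763672, 47.04923629760742), (42.949459075927734, 46.30229568481445), 139.10105895996094) [520.12363364 229.82940026  44.        ]
move tool mm [ -53.  -240.4  -28.8] p [567.9 210.8 301.1] ydir [ 3.655e-01  9.308e-01 -5.000e-04] zdir [-8.e-04 -3.e-04 -1.e+00]
```

```bash
cat >> h.py <<'E'
def ringmeas(f,box=(191,91,323,191)):
    x0,y0,x1,y1=box; p=f['pixels'][y0:y1,x0:x1].astype(int)
    m=((p[:,:,0]-p[:,:,2]>40)&(p[:,:,0]>100)&(p[:,:,1]>90)).astype(np.uint8)
    cs,_=cv2.findContours(m,0,1); k=max(cs,key=cv2.contourArea); hull=cv2.convexHull(k)
    q=np.zeros_like(m); cv2.fillConvexPoly(q,hull,1); q=cv2.erode(q,np.ones((3,3)))
    d=((p.sum(2)<230)&(q>0)).astype(np.uint8)
    n,l,s,c=cv2.connectedComponentsWithStats(d); i=1+np.argsort(-s[1:,4])[:2]
    h=[atz(f,(x0+c[j][0],y0+c[j][1]),43) for j in i]
    print(s[i,4],h,'len',np.linalg.norm(h[0]-h[1]),'ctr',(h[0]+h[1])/2,'ang',np.degrees(np.arctan2(*(h[0]-h[1])[[1,0]])))
E
python3 - <<'E'
from h import *
ringmeas(dict(np.load('w4.npz')))
f=grab('wrist'); to(529.3,-32.3,330); ringmeas(f)
E
```

```text
[20 12] [array([532.96920737, 224.12290647,  43.        ]), array([511.20863853, 238.22395124,  43.        ])] len 25.92994060142126 ctr [522.08892295 231.17342886  43.        ] ang -32.94360120309682
move tool mm [ -53.1 -240.5  -28.7] p [567.7 211.  301.3] ydir [ 3.652e-01  9.309e-01 -2.000e-04] zdir [-6.e-04  0.e+00 -1.e+00]
[36 13] [array([532.1171845 , 223.67050453,  43.        ]), array([511.30401482, 238.01513554,  43.        ])] len 25.277588311134007 ctr [521.71059966 230.84282004  43.        ] ang -34.574974359616526
```

Request:
{"api": "move_arm", "payload": {"motion": [{"dx": -0.008,"dy": -0.036,"dz": -0.005,"rx": 0,"ry": 0,"rz": 0,"grip": 0.2},{"dx": -0.008,"dy": -0.036,"dz": -0.005,"rx": 0,"ry": 0,"rz": 0,"grip": 0.2},{"dx": -0.008,"dy": -0.036,"dz": -0.005,"rx": 0,"ry": 0,"rz": 0,"grip": 0.2},{"dx": -0.008,"dy": -0.036,"dz": -0.005,"rx": 0,"ry": 0,"rz": 0,"grip": 0.2},{"dx": -0.008,"dy": -0.036,"dz": -0.005,"rx": 0,"ry": 0,"rz": 0,"grip": 0.2}]}}

```text
t: 5.92
tool_pos: [538.6, 27.5, 326.8]
tool_rot: [-0.0, 0.186, 0.983, 0.0]
contact_force: [1.4, -0.6, -0.3]
finger_gap: 0.6
grasp_force: 0.0
```

Request:
{"api": "move_arm", "payload": {"motion": [{"dx": -0.008,"dy": -0.036,"dz": -0.004,"rx": 0,"ry": 0,"rz": 0,"grip": 0.2},{"dx": -0.005,"dy": -0.024,"dz": 0,"rx": 0,"ry": 0,"rz": 0,"grip": 0.2},{"dx": 0,"dy": 0,"dz": 0,"rx": 0,"ry": 0,"rz": -7,"grip": 0.2},{"dx": 0,"dy": 0,"dz": 0,"rx": 0,"ry": 0,"rz": -7,"grip": 0.2},{"dx": 0,"dy": 0,"dz": 0,"rx": 0,"ry": 0,"rz": -7,"grip": 0.2}]}}

```text
t: 6.33
tool_pos: [529.3, -32.0, 330.7]
tool_rot: [0.0, 0.001, 1.0, 0.0]
contact_force: [-0.6, 0.0, 0.5]
finger_gap: 0.601
grasp_force: 0.0
```

Request:
{"api": "move_arm", "payload": {"motion": [{"dx": 0,"dy": 0,"dz": 0,"rx": 0,"ry": 0,"rz": -7,"grip": 0.2},{"dx": 0,"dy": 0,"dz": 0,"rx": 0,"ry": 0,"rz": -7,"grip": 0.2},{"dx": 0,"dy": 0,"dz": 0,"rx": 0,"ry": 0,"rz": -7,"grip": 0.2},{"dx": 0,"dy": 0,"dz": 0,"rx": 0,"ry": 0,"rz": -7,"grip": 0.2},{"dx": 0,"dy": 0,"dz": 0,"rx": 0,"ry": 0,"rz": -7,"grip": 0.2}]}}

```text
t: 6.75
tool_pos: [529.4, -31.4, 330.6]
tool_rot: [0.0, -0.3, 0.954, 0.0]
contact_force: [0.6, 0.2, 0.1]
finger_gap: 0.599
grasp_force: 0.0
```

Request:
{"api": "move_arm", "payload": {"motion": [{"dx": 0,"dy": 0,"dz": 0,"rx": 0,"ry": 0,"rz": -7,"grip": 0.2},{"dx": 0,"dy": 0,"dz": 0,"rx": 0,"ry": 0,"rz": -2,"grip": 0.2},{"dx": 0,"dy": 0,"dz": 0,"rx": 0,"ry": 0,"rz": 0,"grip": 0.2},{"dx": 0,"dy": 0,"dz": 0,"rx": 0,"ry": 0,"rz": 0,"grip": 0.2},{"dx": 0,"dy": 0,"dz": 0,"rx": 0,"ry": 0,"rz": 0,"grip": 0.2}]}}

```text
t: 7.17
tool_pos: [529.7, -31.6, 330.5]
tool_rot: [0.0, -0.37, 0.929, 0.0]
contact_force: [0.5, 0.4, 0.6]
finger_gap: 0.602
grasp_force: 0.0
```

```bash
python3 - <<'E'
from h import *
to(529.3,-32.3,243)
f=grab('wrist'); np.savez('w5.npz',**f)
to(529.3,-32.3,243)
p=np.array([529.3,-32.3,50.])
from scipy.optimize import least_squares
uv=least_squares(lambda u:(atz(f,u,50)-p)[:2],[256,187]).x; print(uv)
u,v=uv.round().astype(int)
a=cv2.resize(f['pixels'][v-50:v+50,u-66:u+66],(792,600),interpolation=cv2.INTER_CUBIC); print(u-66,v-50)
save({'pixels':a},'pics/w5c.png')
E
```

```text
move tool mm [ 0.8 -0.2 87.5] p [529.7 -31.6 330.5] ydir [-0.6881  0.7256  0.    ] zdir [ 1.e-04  1.e-04 -1.e+00]
move tool mm [ 0.8 -0.1 87.5] p [529.8 -31.6 330.5] ydir [-0.6884  0.7253 -0.    ] zdir [ 0.  0. -1.]
[254.59792324 192.15804771]
189 142
```

View pics/w5c.png

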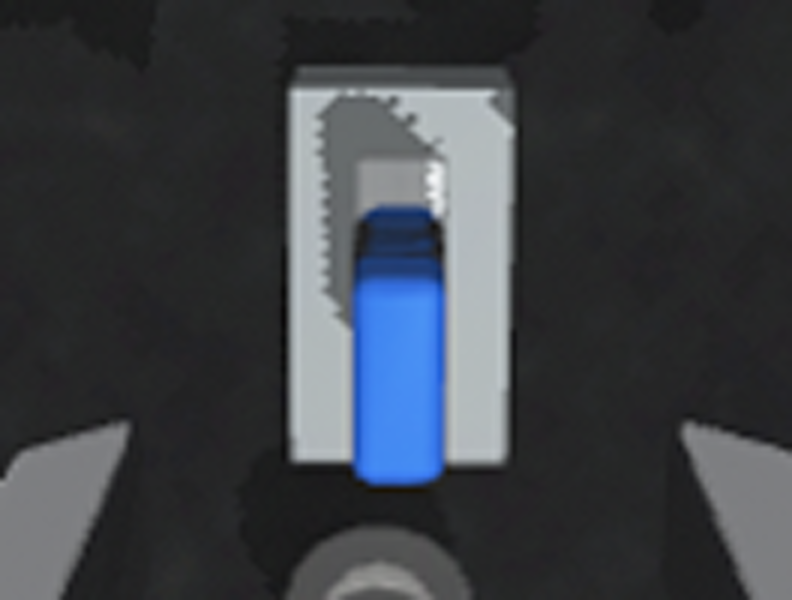

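The crop (x6, offset 189,142) shows the spanner handle's top face from (355,280) to (443,485), the stand top from (290,87) to (510,463), all square with the picture: the yaw fits.

```bash
python3 - <<'E'
from h import *
f=dict(np.load('w5.npz')); c=lambda u,v:(189+(u+.5)/6-.5,142+(v+.5)/6-.5)
h=atz(f,c(399,382),82); s=atz(f,c(401,275),26); print(h,s, np.linalg.norm(atz(f,c(399,280),82)-atz(f,c(399,485),82)),np.linalg.norm(atz(f,c(401,87),26)-atz(f,c(401,463),26)))
to(h[0],h[1],243); to(s[0],s[1],243)
E
```

```text
[530.45265853 -30.451479    82.        ] [530.12841695 -30.56369624  26.        ] 29.152613459724954 64.43137456247256
move tool mm [-1.3  0.4 87.5] p [529.8 -31.6 330.5] ydir [-0.6884  0.7253 -0.    ] zdir [ 0.  0. -1.]
move tool mm [-1.   0.5 87.5] p [529.8 -31.6 330.5] ydir [-0.6884  0.7253 -0.    ] zdir [ 0.  0. -1.]
```

Request:
{"api": "move_arm", "payload": {"motion": [{"dx": -0.001,"dy": 0.0005,"dz": 0.03,"rx": 0,"ry": 0,"rz": 0,"grip": 0.2},{"dx": 0,"dy": 0,"dz": 0.03,"rx": 0,"ry": 0,"rz": 0,"grip": 0.1},{"dx": 0,"dy": 0,"dz": 0.02,"rx": 0,"ry": 0,"rz": 0,"grip": -0.3},{"dx": 0,"dy": 0,"dz": 0.01,"rx": 0,"ry": 0,"rz": 0,"grip": -0.4},{"dx": 0,"dy": 0,"dz": 0,"rx": 0,"ry": 0,"rz": 0,"grip": -0.6}], "newtons": 40}}

```text
t: 7.63
tool_pos: [529.7, -30.6, 238.6]
tool_rot: [-0.002, -0.371, 0.929, 0.0]
contact_force: [-0.4, -0.4, -0.8]
finger_gap: 0.375
grasp_force: 0.0
```

Request:
{"api": "move_arm", "payload": {"motion": [{"dx": 0,"dy": 0,"dz": 0,"rx": 0,"ry": 0,"rz": 0,"grip": -1},{"dx": 0,"dy": 0,"dz": 0,"rx": 0,"ry": 0,"rz": 0,"grip": -1},{"dx": 0,"dy": 0,"dz": 0,"rx": 0,"ry": 0,"rz": 0,"grip": -1},{"dx": 0,"dy": 0,"dz": 0,"rx": 0,"ry": 0,"rz": 0,"grip": -1},{"dx": 0,"dy": 0,"dz": 0,"rx": 0,"ry": 0,"rz": 0,"grip": -1}]}}

```text
t: 8.05
tool_pos: [530.8, -30.8, 241.6]
tool_rot: [0.001, -0.371, 0.929, -0.0]
contact_force: [-1.1, -0.5, 8.8]
finger_gap: 0.134
grasp_force: 40.0
```

Request:
{"api": "move_arm", "payload": {"motion": [{"dx": 0,"dy": 0,"dz": 0,"rx": 0,"ry": 0,"rz": 0,"grip": -1},{"dx": 0,"dy": 0,"dz": 0,"rx": 0,"ry": 0,"rz": 0,"grip": -1},{"dx": 0,"dy": 0,"dz": 0,"rx": 0,"ry": 0,"rz": 0,"grip": -1},{"dx": 0,"dy": 0,"dz": 0,"rx": 0,"ry": 0,"rz": 0,"grip": -1}]}}

```text
t: 8.38
tool_pos: [530.8, -30.7, 241.6]
tool_rot: [0.001, -0.371, 0.929, -0.0]
contact_force: [-1.8, 0.9, 8.1]
finger_gap: 0.14
grasp_force: 40.0
```

Request:
{"api": "move_arm", "payload": {"motion": [{"dx": 0,"dy": 0,"dz": -0.015,"rx": 0,"ry": 0,"rz": 0,"grip": -1},{"dx": 0,"dy": 0,"dz": -0.03,"rx": 0,"ry": 0,"rz": 0,"grip": -1},{"dx": 0,"dy": 0,"dz": -0.035,"rx": 0,"ry": 0,"rz": 0,"grip": -1},{"dx": -0.03,"dy": 0.024,"dz": 0,"rx": 0,"ry": 0,"rz": 0,"grip": -1},{"dx": -0.031,"dy": 0.025,"dz": 0,"rx": 0,"ry": 0,"rz": 0,"grip": -1}]}}

```text
t: 8.8
tool_pos: [541.4, 45.7, 323.4]
tool_rot: [0.002, -0.369, 0.929, -0.001]
contact_force: [1.1, 1.3, -1.9]
finger_gap: 0.135
grasp_force: 40.0
```

Request:
{"api": "move_arm", "payload": {"motion": [{"dx": -0.031,"dy": 0.025,"dz": 0,"rx": 0,"ry": 0,"rz": 0,"grip": -1},{"dx": -0.031,"dy": 0.025,"dz": 0,"rx": 0,"ry": 0,"rz": 0,"grip": -1},{"dx": -0.032,"dy": 0.025,"dz": 0,"rx": 0,"ry": 0,"rz": 0,"grip": -1},{"dx": -0.032,"dy": 0.024,"dz": 0,"rx": 0,"ry": 0,"rz": 0,"grip": -1},{"dx": 0,"dy": 0,"dz": 0,"rx": 0,"ry": 0,"rz": 7,"grip": -1}]}}

```text
t: 9.22
tool_pos: [563.5, 213.8, 321.0]
tool_rot: [0.001, -0.319, 0.948, 0.002]
contact_force: [-2.1, 0.3, -0.8]
finger_gap: 0.136
grasp_force: 40.0
```

Request:
{"api": "move_arm", "payload": {"motion": [{"dx": 0,"dy": 0,"dz": 0,"rx": 0,"ry": 0,"rz": 7,"grip": -1},{"dx": 0,"dy": 0,"dz": 0,"rx": 0,"ry": 0,"rz": 7,"grip": -1},{"dx": 0,"dy": 0,"dz": 0,"rx": 0,"ry": 0,"rz": 7,"grip": -1},{"dx": 0,"dy": 0,"dz": 0,"rx": 0,"ry": 0,"rz": 7,"grip": -1},{"dx": 0,"dy": 0,"dz": 0,"rx": 0,"ry": 0,"rz": 7,"grip": -1}]}}

```text
t: 9.63
tool_pos: [563.7, 205.4, 321.0]
tool_rot: [0.0, -0.011, 1.0, 0.0]
contact_force: [0.2, 0.1, -1.2]
finger_gap: 0.136
grasp_force: 40.0
```

Request:
{"api": "move_arm", "payload": {"motion": [{"dx": 0,"dy": 0,"dz": 0,"rx": 0,"ry": 0,"rz": 7,"grip": -1},{"dx": 0,"dy": 0,"dz": 0,"rx": 0,"ry": 0,"rz": 7,"grip": -1},{"dx": 0,"dy": 0,"dz": 0,"rx": 0,"ry": 0,"rz": 7,"grip": -1},{"dx": 0,"dy": 0,"dz": 0,"rx": 0,"ry": 0,"rz": 7,"grip": -1},{"dx": 0,"dy": 0,"dz": 0,"rx": 0,"ry": 0,"rz": 3,"grip": -1}]}}

```text
t: 10.05
tool_pos: [563.7, 205.4, 320.9]
tool_rot: [0.0, 0.258, 0.966, 0.0]
contact_force: [-0.8, 0.1, -0.9]
finger_gap: 0.135
grasp_force: 40.0
```

Request:
{"api": "move_arm", "payload": {"motion": [{"dx": 0,"dy": 0,"dz": 0,"rx": 0,"ry": 0,"rz": 0,"grip": -1},{"dx": 0,"dy": 0,"dz": 0,"rx": 0,"ry": 0,"rz": 0,"grip": -1},{"dx": 0,"dy": 0,"dz": 0,"rx": 0,"ry": 0,"rz": 0,"grip": -1},{"dx": 0,"dy": 0,"dz": 0,"rx": 0,"ry": 0,"rz": 0,"grip": -1},{"dx": 0,"dy": 0,"dz": 0,"rx": 0,"ry": 0,"rz": 0,"grip": -1}]}}

```text
t: 10.47
tool_pos: [563.8, 205.3, 320.5]
tool_rot: [0.0, 0.253, 0.967, 0.0]
contact_force: [-0.1, 0.3, -1.7]
finger_gap: 0.137
grasp_force: 40.0
```

```bash
python3 - <<'E'
from h import *
f=grab('wrist'); np.savez('w6.npz',**f)
to(521,230.2,300)
p=np.array([521,230.2,45.])
from scipy.optimize import least_squares
uv=least_squares(lambda u:(atz(f,u,45)-p)[:2],[256,187]).x; print(uv)
u,v=uv.round().astype(int); print(u-30,v-30)
o=np.zeros((600,800,3),np.uint8)
o[:480,:480]=cv2.resize(f['pixels'][v-30:v+30,u-30:u+30],(480,480),interpolation=cv2.INTER_CUBIC)
o[300:600,500:800]=cv2.resize(f['pixels'][150:300,180:330],(300,300))
save({'pixels':o},'pics/w6c.png')
E
```

```text
move tool mm [49.5  0.7 20.4] p [563.8 205.3 320.4] ydir [0.4906 0.8714 0.    ] zdir [-1.e-04  1.e-04 -1.e+00]
[256.83046133 139.99422898]
227 110
```

View pics/w6c.png

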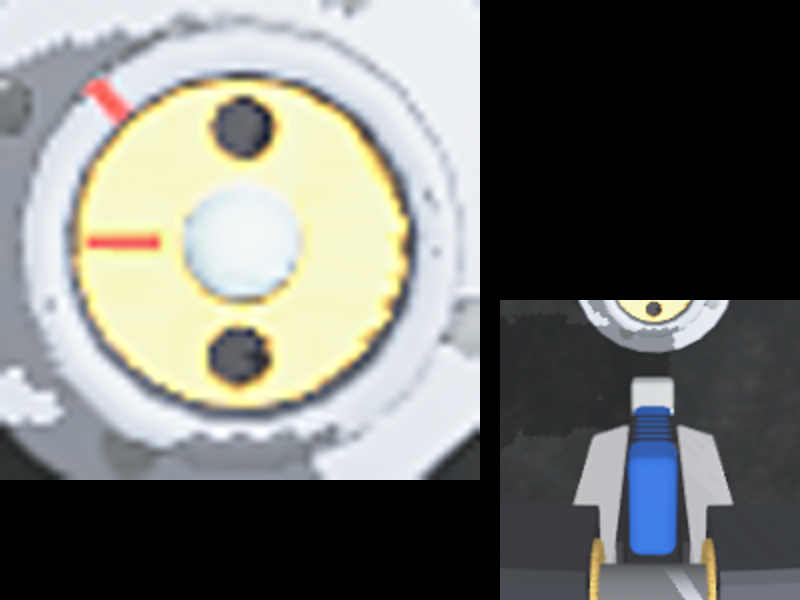

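The ring crop (x8, offset 227,110) shows holes at (243,127) and (239,355), the ring mark at (88–160,242), the rim mark at (97,90)–(122,117); the inset shows the spanner held straight between the pads.

```bash
python3 - <<'E'
from h import *
f=dict(np.load('w6.npz'))
c=lambda u,v:(227+(u+.5)/8-.5,110+(v+.5)/8-.5)
h1,h2=[atz(f,c(*q),44) for q in((243,127),(239,355))]
m=atz(f,c(124,242),44); r=atz(f,c(109,104),50); ctr=(h1+h2)/2
a=lambda v:np.degrees(np.arctan2(v[1],v[0])); R=f['Rt']
print('ctr',ctr,'len',np.linalg.norm(h1-h2),'hole',a(h1-h2),'mark',a(m-ctr),'rim',a(r-ctr),'toolx',a(R[:,0]))
to(ctr[0],ctr[1],290)
E
```

```text
ctr [520.8396647  230.15133366  44.        ] len 24.8692127460784 hole 149.6561655312293 mark -119.26941215918994 rim -166.99451650745033 toolx 150.6305618886052
move tool mm [49.6  0.6 30.4] p [563.8 205.3 320.4] ydir [0.4906 0.8714 0.    ] zdir [-1.e-04  1.e-04 -1.e+00]
```

Request:
{"api": "move_arm", "payload": {"motion": [{"dx": 0.025,"dy": 0.0005,"dz": 0,"rx": 0,"ry": 0,"rz": 0,"grip": -1},{"dx": 0.0245,"dy": 0,"dz": 0,"rx": 0,"ry": 0,"rz": 0.5,"grip": -1},{"dx": 0,"dy": 0,"dz": 0.02,"rx": 0,"ry": 0,"rz": 0,"grip": -1},{"dx": 0,"dy": 0,"dz": 0.018,"rx": 0,"ry": 0,"rz": 0,"grip": -1},{"dx": 0,"dy": 0,"dz": 0,"rx": 0,"ry": 0,"rz": 0,"grip": -1}]}}

```text
t: 10.93
tool_pos: [519.8, 230.1, 279.9]
tool_rot: [-0.001, 0.257, 0.966, -0.001]
contact_force: [-0.6, 0.4, -1.4]
finger_gap: 0.139
grasp_force: 40.0
```

Request:
{"api": "move_arm", "payload": {"motion": [{"dx": 0,"dy": 0,"dz": 0,"rx": 0,"ry": 0,"rz": 0,"grip": -1},{"dx": 0,"dy": 0,"dz": 0,"rx": 0,"ry": 0,"rz": 0,"grip": -1},{"dx": 0,"dy": 0,"dz": 0,"rx": 0,"ry": 0,"rz": 0,"grip": -1}]}}

```text
t: 11.18
tool_pos: [521.5, 230.0, 283.4]
tool_rot: [0.0, 0.258, 0.966, 0.0]
contact_force: [0.4, 0.1, -0.7]
finger_gap: 0.134
grasp_force: 40.0
```

```bash
python3 - <<'E'
from h import *
to(520.84,230.15,269)
E
```

```text
move tool mm [ 0.6 -0.2 14.4] p [521.5 230.  283.4] ydir [0.4992 0.8665 0.0011] zdir [ 1.1e-03  6.0e-04 -1.0e+00]
```

Request:
{"api": "move_arm", "payload": {"motion": [{"dx": 0.0005,"dy": 0,"dz": 0.006,"rx": 0,"ry": 0,"rz": 0,"grip": -1},{"dx": 0,"dy": 0,"dz": 0.003,"rx": 0,"ry": 0,"rz": 0,"grip": -1},{"dx": 0,"dy": 0,"dz": 0.002,"rx": 0,"ry": 0,"rz": 0,"grip": -1},{"dx": 0,"dy": 0,"dz": 0,"rx": 0,"ry": 0,"rz": 0,"grip": -1},{"dx": 0,"dy": 0,"dz": 0,"rx": 0,"ry": 0,"rz": 0,"grip": -1}]}}

```text
t: 11.6
tool_pos: [520.5, 230.3, 271.3]
tool_rot: [-0.0, 0.258, 0.966, -0.0]
contact_force: [-0.9, 0.1, -2.4]
finger_gap: 0.138
grasp_force: 40.0
```

Request:
{"api": "move_arm", "payload": {"motion": [{"dx": 0,"dy": 0,"dz": 0.0015,"rx": 0,"ry": 0,"rz": 0,"grip": -1},{"dx": 0,"dy": 0,"dz": 0.001,"rx": 0,"ry": 0,"rz": 0,"grip": -1},{"dx": 0,"dy": 0,"dz": 0,"rx": 0,"ry": 0,"rz": 0,"grip": -1},{"dx": 0,"dy": 0,"dz": 0,"rx": 0,"ry": 0,"rz": 0,"grip": -1},{"dx": 0,"dy": 0,"dz": 0,"rx": 0,"ry": 0,"rz": 0,"grip": -1}]}}

```text
t: 12.02
tool_pos: [520.5, 230.4, 268.9]
tool_rot: [0.0, 0.258, 0.966, -0.0]
contact_force: [0.0, -0.7, -2.0]
finger_gap: 0.135
grasp_force: 40.0
```

```bash
python3 - <<'E'
from h import *
to(520.84,230.15,269); o=pose()[2]; print(o['ft_torque'],o['contact_force'],o['joints'])
E
```

```text
move tool mm [-0.4 -0.  -0.1] p [520.5 230.4 268.9] ydir [0.4988 0.8667 0.    ] zdir [ 0. -0. -1.]
[-0.09230383 -0.2050483  -0.0348927 ] [ 0.03435367 -0.68151618 -1.98131407] [-0.7773056   0.430849    0.31005249  1.97630772 -0.18571048  0.76130791
  0.68968657]
```

Request:
{"api": "move_arm", "payload": {"motion": [{"dx": 0,"dy": 0,"dz": 0,"rx": 0,"ry": 0,"rz": 5,"grip": -1},{"dx": 0,"dy": 0,"dz": 0,"rx": 0,"ry": 0,"rz": 5,"grip": -1},{"dx": 0,"dy": 0,"dz": 0,"rx": 0,"ry": 0,"rz": 5,"grip": -1},{"dx": 0,"dy": 0,"dz": 0,"rx": 0,"ry": 0,"rz": 5,"grip": -1},{"dx": 0,"dy": 0,"dz": 0,"rx": 0,"ry": 0,"rz": 5,"grip": -1}]}}

```text
t: 12.43
tool_pos: [520.9, 230.4, 269.1]
tool_rot: [0.0, 0.463, 0.886, 0.0]
contact_force: [3.4, 0.6, -3.1]
finger_gap: 0.137
grasp_force: 40.0
```

Request:
{"api": "move_arm", "payload": {"motion": [{"dx": 0,"dy": 0,"dz": 0,"rx": 0,"ry": 0,"rz": 5,"grip": -1},{"dx": 0,"dy": 0,"dz": 0,"rx": 0,"ry": 0,"rz": 5,"grip": -1},{"dx": 0,"dy": 0,"dz": 0,"rx": 0,"ry": 0,"rz": 5,"grip": -1},{"dx": 0,"dy": 0,"dz": 0,"rx": 0,"ry": 0,"rz": 5,"grip": -1},{"dx": 0,"dy": 0,"dz": 0,"rx": 0,"ry": 0,"rz": 3,"grip": -1}]}}

```text
t: 12.85
tool_pos: [521.1, 230.6, 269.2]
tool_rot: [0.001, 0.631, 0.776, 0.001]
contact_force: [4.6, 0.8, -3.6]
finger_gap: 0.139
grasp_force: 40.0
```

```bash
python3 - <<'E'
from h import *
to(520.84,230.15,269); o=pose()[2]; print(o['ft_torque'],o['contact_force'],o['joints'])
E
```

```text
move tool mm [-0.4 -0.4  0.2] p [521.1 230.6 269.2] ydir [0.9789 0.2045 0.002 ] zdir [ 2.e-03  5.e-04 -1.e+00]
[ 0.08804001 -1.34992572  0.07086097] [ 4.60834186  0.76253116 -3.58541636] [-0.94032739  0.46325464  0.52231167  1.98476924 -0.32425895  0.7729712
 -0.02317041]
```

Request:
{"api": "move_arm", "payload": {"motion": [{"dx": 0,"dy": 0,"dz": 0,"rx": 0,"ry": 0,"rz": 2,"grip": -1},{"dx": 0,"dy": 0,"dz": 0,"rx": 0,"ry": 0,"rz": 2,"grip": -1},{"dx": 0,"dy": 0,"dz": 0,"rx": 0,"ry": 0,"rz": 1,"grip": -1},{"dx": 0,"dy": 0,"dz": 0,"rx": 0,"ry": 0,"rz": 0,"grip": -1},{"dx": 0,"dy": 0,"dz": 0,"rx": 0,"ry": 0,"rz": 0,"grip": -1}]}}

```text
t: 13.27
tool_pos: [521.2, 230.6, 269.2]
tool_rot: [0.001, 0.662, 0.749, 0.001]
contact_force: [5.6, -0.7, -3.5]
finger_gap: 0.137
grasp_force: 40.0
```

```bash
cat > c.py <<'E'
from h import *
to(520.84,230.15,269); o=pose()[2]; R=pose()[1]; print(o['ft_torque'],o['contact_force'],'toolx',np.degrees(np.arctan2(R[1,0],R[0,0])))
E
python3 c.py
```

```text
move tool mm [-0.4 -0.4  0.2] p [521.2 230.6 269.2] ydir [0.9924 0.1232 0.0021] zdir [ 2.1e-03  4.0e-04 -1.0e+00]
[ 0.02492778 -1.38547229  0.06875309] [ 5.64955925 -0.65770478 -3.53470375] toolx 97.07592536352317
```

Request:
{"api": "move_arm", "payload": {"motion": [{"dx": 0,"dy": 0,"dz": 0,"rx": 0,"ry": 0,"rz": 1.5,"grip": -1},{"dx": 0,"dy": 0,"dz": 0,"rx": 0,"ry": 0,"rz": 1.5,"grip": -1},{"dx": 0,"dy": 0,"dz": 0,"rx": 0,"ry": 0,"rz": 0,"grip": -1},{"dx": 0,"dy": 0,"dz": 0,"rx": 0,"ry": 0,"rz": 0,"grip": -1}]}}

```text
t: 13.6
tool_pos: [521.2, 230.5, 269.3]
tool_rot: [0.001, 0.682, 0.732, 0.001]
contact_force: [4.7, -0.5, -2.5]
finger_gap: 0.137
grasp_force: 40.0
```

```bash
python3 c.py
```

```text
move tool mm [-0.3 -0.4  0.3] p [521.2 230.5 269.3] ydir [0.9975 0.0709 0.0023] zdir [ 2.2e-03  4.0e-04 -1.0e+00]
[-0.12404352 -1.43922936  0.05851342] [ 4.65089485 -0.52963413 -2.49322769] toolx 94.06751596632357
```

Request:
{"api": "move_arm", "payload": {"motion": [{"dx": 0,"dy": 0,"dz": 0,"rx": 0,"ry": 0,"rz": 1.5,"grip": -1},{"dx": 0,"dy": 0,"dz": 0,"rx": 0,"ry": 0,"rz": 1.5,"grip": -1},{"dx": 0,"dy": 0,"dz": 0,"rx": 0,"ry": 0,"rz": 0,"grip": -1},{"dx": 0,"dy": 0,"dz": 0,"rx": 0,"ry": 0,"rz": 0,"grip": -1}]}}

```text
t: 13.93
tool_pos: [521.3, 230.5, 269.3]
tool_rot: [0.001, 0.7, 0.714, 0.001]
contact_force: [5.3, -1.3, -1.6]
finger_gap: 0.137
grasp_force: 40.0
```

```bash
python3 c.py
```

```text
move tool mm [-0.3 -0.4  0.3] p [521.3 230.5 269.3] ydir [0.9998 0.0189 0.0024] zdir [ 2.4e-03  3.0e-04 -1.0e+00]
[-0.17346698 -1.52827343  0.22410802] [ 5.31799681 -1.33985704 -1.64694765] toolx 91.08230398350628
```

Request:
{"api": "move_arm", "payload": {"motion": [{"dx": 0,"dy": 0,"dz": 0,"rx": 0,"ry": 0,"rz": 1.5,"grip": -1},{"dx": 0,"dy": 0,"dz": 0,"rx": 0,"ry": 0,"rz": 0.5,"grip": -1},{"dx": 0,"dy": 0,"dz": 0,"rx": 0,"ry": 0,"rz": 0,"grip": -1},{"dx": 0,"dy": 0,"dz": 0,"rx": 0,"ry": 0,"rz": 0,"grip": -1}]}}

```text
t: 14.27
tool_pos: [521.3, 230.5, 269.3]
tool_rot: [0.001, 0.713, 0.702, 0.001]
contact_force: [6.1, -0.7, -2.5]
finger_gap: 0.135
grasp_force: 40.1
```

```bash
python3 c.py
```

```text
move tool mm [-0.3 -0.4  0.3] p [521.3 230.5 269.3] ydir [ 0.9999 -0.0158  0.0024] zdir [ 2.5e-03  3.0e-04 -1.0e+00]
[-0.22407896 -1.61718247  0.43325151] [ 6.06278036 -0.70989005 -2.51805145] toolx 89.09548076206443
```

Request:
{"api": "move_arm", "payload": {"motion": [{"dx": 0,"dy": 0,"dz": 0,"rx": 0,"ry": 0,"rz": -4,"grip": -1},{"dx": 0,"dy": 0,"dz": 0,"rx": 0,"ry": 0,"rz": -3,"grip": -1},{"dx": 0,"dy": 0,"dz": 0,"rx": 0,"ry": 0,"rz": 0,"grip": -1},{"dx": 0,"dy": 0,"dz": 0,"rx": 0,"ry": 0,"rz": 0,"grip": -1}]}}

```text
t: 14.6
tool_pos: [521.0, 230.3, 269.2]
tool_rot: [0.0, 0.669, 0.743, 0.001]
contact_force: [4.7, -0.1, -0.3]
finger_gap: 0.137
grasp_force: 40.0
```

```bash
python3 c.py
```

```text
move tool mm [-0.1 -0.2  0.2] p [521.  230.3 269.2] ydir [0.9946 0.1039 0.0013] zdir [ 1.3e-03  5.0e-04 -1.0e+00]
[-0.20157481 -1.29869408  0.09746313] [ 4.74299705 -0.07625188 -0.26740708] toolx 95.96635793339927
```

Request:
{"api": "move_arm", "payload": {"motion": [{"dx": 0,"dy": 0,"dz": -0.01,"rx": 0,"ry": 0,"rz": 0,"grip": -1},{"dx": 0,"dy": 0,"dz": -0.02,"rx": 0,"ry": 0,"rz": 0,"grip": -1},{"dx": 0,"dy": 0,"dz": -0.023,"rx": 0,"ry": 0,"rz": 0,"grip": -1},{"dx": -0.025,"dy": 0,"dz": 0,"rx": 0,"ry": 0,"rz": 0,"grip": -1},{"dx": -0.025,"dy": 0,"dz": 0,"rx": 0,"ry": 0,"rz": 0,"grip": -1}]}}

```text
t: 15.02
tool_pos: [525.6, 181.5, 323.0]
tool_rot: [-0.0, 0.668, 0.744, 0.001]
contact_force: [1.3, -0.6, -1.9]
finger_gap: 0.136
grasp_force: 40.0
```

Request:
{"api": "move_arm", "payload": {"motion": [{"dx": 0,"dy": 0,"dz": 0,"rx": 0,"ry": 0,"rz": 0,"grip": -1},{"dx": 0,"dy": 0,"dz": 0,"rx": 0,"ry": 0,"rz": 0,"grip": -1},{"dx": 0,"dy": 0,"dz": 0,"rx": 0,"ry": 0,"rz": 0,"grip": -1},{"dx": 0,"dy": 0,"dz": 0,"rx": 0,"ry": 0,"rz": 0,"grip": -1}]}}

```text
t: 15.35
tool_pos: [525.5, 181.6, 321.7]
tool_rot: [-0.0, 0.668, 0.744, -0.0]
contact_force: [-0.6, 0.1, -1.9]
finger_gap: 0.137
grasp_force: 40.0
```

```bash
cat > m.py <<'E'
from h import *
def marks(f):
    p=f['pixels'].astype(int); m=((p[:,:,0]-p[:,:,1]>60)&(p[:,:,0]-p[:,:,2]>40)).astype(np.uint8)
    n,l,s,c=cv2.connectedComponentsWithStats(m)
    for i in range(1,n):
        ys,xs=np.where(l==i); w=atz(f,c[i],47)
        if np.hypot(w[0]-521,w[1]-230)<30:
            for u,v in zip(xs,ys):
                q=atz(f,(u,v),47)-[521,230.1,47]; print(u,v,p[v,u],'r%.1f a%.1f'%(np.hypot(*q[:2]),np.degrees(np.arctan2(q[1],q[0]))%360))
f=grab('wrist'); np.savez('w7.npz',**f); to(521,230,320)
marks(f)
E
python3 m.py
```

```text
move tool mm [48.6  0.6  1.7] p [525.6 181.6 321.7] ydir [ 9.943e-01  1.066e-01 -6.000e-04] zdir [-6.e-04 -0.e+00 -1.e+00]
238 141 [234 165  98] r17.3 a187.4
240 141 [248 154  95] r15.6 a187.6
241 141 [247 155  95] r14.7 a187.7
242 141 [247 147  94] r13.9 a187.8
243 141 [247 127  88] r13.0 a188.0
244 141 [247 118  86] r12.2 a188.1
245 141 [247 102  83] r11.3 a188.3
246 141 [247 102  83] r10.4 a188.5
247 141 [247  91  79] r9.6 a188.7
248 141 [247 134  92] r8.7 a189.0
238 142 [236 131  96] r17.4 a190.3
239 142 [252 180 110] r16.5 a190.5
240 142 [248  64  72] r15.6 a190.8
241 142 [247  68  74] r14.8 a191.1
242 142 [247  68  74] r13.9 a191.4
243 142 [247  70  74] r13.1 a191.8
244 142 [247  69  74] r12.2 a192.2
245 142 [247  69  73] r11.4 a192.6
246 142 [247  68  73] r10.5 a193.2
247 142 [247  65  71] r9.7 a193.8
248 142 [247 129  90] r8.8 a194.6
238 143 [236 151  92] r17.5 a193.1
240 143 [248 143  97] r15.7 a193.9
241 143 [247 184 111] r14.9 a194.4
242 143 [247 184 111] r14.0 a194.9
231 142 [221 116 121] r23.4 a189.1
232 142 [246 145 150] r22.5 a189.2
233 142 [246 142 147] r21.7 a189.4
234 142 [250 125 129] r20.8 a189.5
235 142 [255 131 135] r19.9 a189.7
236 142 [231 120 125] r19.1 a189.9
231 143 [255 106 105] r23.5 a191.2
232 143 [252  91  87] r22.6 a191.4
233 143 [250  89  85] r21.7 a191.7
234 143 [250  81  76] r20.9 a191.9
235 143 [254  88  84] r20.0 a192.2
236 143 [229  97 100] r19.2 a192.5
231 144 [255  88  87] r23.6 a193.3
232 144 [253  78  71] r22.7 a193.6
233 144 [251  77  70] r21.9 a193.9
234 144 [251  74  67] r21.0 a194.3
235 144 [255 104 104] r20.1 a194.6
236 144 [212 144 153] r19.3 a195.0
231 145 [216 112 116] r23.7 a195.4
232 145 [225 123 129] r22.9 a195.8
```

```bash
cat > m2.py <<'E'
from h import *
import sys
def ang(f,ctr=(520.9,230.15)):
    p=f['pixels'].astype(float)
    out=[]
    for z,r0,r1,k in((44,9.2,16.5,1),(50,19.2,23.3,2)):
        A=[];W=[]
        for u in range(215,300):
            for v in range(90,190):
                q=atz(f,(u,v),z)[:2]-ctr; r=np.hypot(*q)
                if r0<r<r1:
                    rd=p[v,u,0]-p[v,u,1] 
                    base=25 if k==1 else 12
                    if rd>base: 
                        a=np.degrees(np.arctan2(q[1],q[0]))%360
                        if 170<a<270: A.append(a);W.append(rd-base)
        A=np.array(A);W=np.array(W); med=np.average(A,weights=W)
        for _ in range(5):
            s=abs(A-med)<14; med=np.average(A[s],weights=W[s])
        out.append((round(med,2),s.sum()))
    return out
for n in sys.argv[1:]: print(n,ang(dict(np.load(n+'.npz'))))
E
python3 m2.py w4 w6 w7
```

```text
w4 [(np.float64(240.86), np.int64(21)), (np.float64(191.77), np.int64(21))]
w6 [(np.float64(240.33), np.int64(18)), (np.float64(192.24), np.int64(18))]
w7 [(np.float64(192.48), np.int64(21)), (np.float64(191.66), np.int64(19))]
```

Request:
{"api": "move_arm", "payload": {"motion": [{"dx": 0,"dy": 0,"dz": 0,"rx": 0,"ry": 0,"rz": -7,"grip": -1},{"dx": 0,"dy": 0,"dz": 0,"rx": 0,"ry": 0,"rz": -7,"grip": -1},{"dx": 0,"dy": 0,"dz": 0,"rx": 0,"ry": 0,"rz": -7,"grip": -1},{"dx": 0,"dy": 0,"dz": 0,"rx": 0,"ry": 0,"rz": -7,"grip": -1},{"dx": 0,"dy": 0,"dz": 0,"rx": 0,"ry": 0,"rz": -7,"grip": -1}]}}

```text
t: 15.82
tool_pos: [525.6, 181.4, 321.7]
tool_rot: [-0.0, 0.411, 0.912, -0.0]
contact_force: [0.4, -0.1, -2.0]
finger_gap: 0.137
grasp_force: 40.0
```

Request:
{"api": "move_arm", "payload": {"motion": [{"dx": 0,"dy": 0,"dz": 0,"rx": 0,"ry": 0,"rz": -7,"grip": -1},{"dx": 0,"dy": 0,"dz": 0,"rx": 0,"ry": 0,"rz": -7,"grip": -1},{"dx": 0,"dy": 0,"dz": 0,"rx": 0,"ry": 0,"rz": -7,"grip": -1},{"dx": 0,"dy": 0,"dz": 0,"rx": 0,"ry": 0,"rz": -7,"grip": -1},{"dx": 0,"dy": 0,"dz": 0,"rx": 0,"ry": 0,"rz": -7,"grip": -1}]}}

```text
t: 16.23
tool_pos: [525.6, 181.4, 321.7]
tool_rot: [-0.0, 0.118, 0.993, -0.0]
contact_force: [0.5, -0.8, -1.8]
finger_gap: 0.134
grasp_force: 40.0
```

Request:
{"api": "move_arm", "payload": {"motion": [{"dx": 0,"dy": 0,"dz": 0,"rx": 0,"ry": 0,"rz": -7,"grip": -1},{"dx": 0,"dy": 0,"dz": 0,"rx": 0,"ry": 0,"rz": -7,"grip": -1},{"dx": 0,"dy": 0,"dz": 0,"rx": 0,"ry": 0,"rz": -7,"grip": -1},{"dx": 0,"dy": 0,"dz": 0,"rx": 0,"ry": 0,"rz": -7,"grip": -1},{"dx": 0,"dy": 0,"dz": 0,"rx": 0,"ry": 0,"rz": -7,"grip": -1}]}}

```text
t: 16.65
tool_pos: [525.6, 181.4, 321.7]
tool_rot: [-0.0, -0.186, 0.983, -0.0]
contact_force: [-0.0, 0.5, -1.3]
finger_gap: 0.134
grasp_force: 40.0
```

Request:
{"api": "move_arm", "payload": {"motion": [{"dx": 0,"dy": 0,"dz": 0,"rx": 0,"ry": 0,"rz": -7,"grip": -1},{"dx": 0,"dy": 0,"dz": 0,"rx": 0,"ry": 0,"rz": -7,"grip": -1},{"dx": 0,"dy": 0,"dz": 0,"rx": 0,"ry": 0,"rz": -7,"grip": -1},{"dx": 0,"dy": 0,"dz": 0,"rx": 0,"ry": 0,"rz": -1.4,"grip": -1},{"dx": 0,"dy": 0,"dz": 0,"rx": 0,"ry": 0,"rz": 0,"grip": -1}]}}

```text
t: 17.07
tool_pos: [525.7, 181.0, 321.7]
tool_rot: [-0.0, -0.37, 0.929, 0.0]
contact_force: [-0.4, -0.4, -1.1]
finger_gap: 0.135
grasp_force: 40.0
```

```bash
python3 - <<'E'
from h import *
to(530.8,-30.7,320); R=pose()[1]; print(np.degrees(np.arctan2(R[1,1],R[0,1])))
q=Rn.from_quat([-.371,.929,0,.001]).as_matrix();print(np.degrees(np.arctan2(q[1,1],q[0,1])))
E
```

```text
move tool mm [ 141.8 -157.3    1.7] p [525.7 181.  321.7] ydir [-6.872e-01  7.265e-01  3.000e-04] zdir [-5.e-04 -0.e+00 -1.e+00]
133.40805823649697
133.53896393073057
```

6 rows of (23.6, −26.2).

Request:
{"api": "move_arm", "payload": {"motion": [{"dx": 0.024,"dy": -0.026,"dz": 0,"rx": 0,"ry": 0,"rz": 0,"grip": -1},{"dx": 0.024,"dy": -0.027,"dz": 0,"rx": 0,"ry": 0,"rz": 0,"grip": -1},{"dx": 0.024,"dy": -0.027,"dz": 0,"rx": 0,"ry": 0,"rz": 0,"grip": -1},{"dx": 0.024,"dy": -0.027,"dz": 0,"rx": 0,"ry": 0,"rz": 0,"grip": -1},{"dx": 0.024,"dy": -0.027,"dz": 0,"rx": 0,"ry": 0,"rz": 0,"grip": -1}]}}

```text
t: 17.48
tool_pos: [530.7, -0.5, 321.9]
tool_rot: [0.0, -0.368, 0.93, 0.0]
contact_force: [1.5, 0.6, -1.0]
finger_gap: 0.136
grasp_force: 40.0
```

Request:
{"api": "move_arm", "payload": {"motion": [{"dx": 0.022,"dy": -0.0235,"dz": 0,"rx": 0,"ry": 0,"rz": 0,"grip": -1},{"dx": 0,"dy": 0,"dz": 0.02,"rx": 0,"ry": 0,"rz": 0,"grip": -1},{"dx": 0,"dy": 0,"dz": 0.02,"rx": 0,"ry": 0,"rz": 0,"grip": -1},{"dx": 0,"dy": 0,"dz": 0,"rx": 0,"ry": 0,"rz": 0,"grip": -1},{"dx": 0,"dy": 0,"dz": 0,"rx": 0,"ry": 0,"rz": 0,"grip": -1}]}}

```text
t: 17.9
tool_pos: [530.9, -31.0, 281.5]
tool_rot: [-0.001, -0.369, 0.929, 0.0]
contact_force: [-0.8, -0.3, -0.2]
finger_gap: 0.136
grasp_force: 40.0
```

```bash
python3 - <<'E'
from h import *
to(530.8,-30.7,241.6); f=grab('wrist'); np.savez('w8.npz',**f)
to(530.8,-30.7,241.6)
E
```

```text
move tool mm [-0.2  0.3 39.9] p [530.9 -31.  281.5] ydir [-0.6863  0.7273  0.0012] zdir [-2.1e-03 -3.0e-04 -1.0e+00]
move tool mm [ 0.2  0.5 40.6] p [531.3 -30.9 282.2] ydir [-6.870e-01  7.267e-01  3.000e-04] zdir [-6.e-04 -1.e-04 -1.e+00]
```

Request:
{"api": "move_arm", "payload": {"motion": [{"dx": 0,"dy": 0.0005,"dz": 0.015,"rx": 0,"ry": 0,"rz": 0,"grip": -1},{"dx": 0,"dy": 0,"dz": 0.01,"rx": 0,"ry": 0,"rz": 0,"grip": -1},{"dx": 0,"dy": 0,"dz": 0.004,"rx": 0,"ry": 0,"rz": 0,"grip": -1},{"dx": 0,"dy": 0,"dz": 0.003,"rx": 0,"ry": 0,"rz": 0,"grip": -1},{"dx": 0,"dy": 0,"dz": 0,"rx": 0,"ry": 0,"rz": 0,"grip": -1}]}}

```text
t: 18.37
tool_pos: [530.8, -30.8, 249.8]
tool_rot: [-0.0, -0.37, 0.929, 0.0]
contact_force: [0.4, -0.4, -1.8]
finger_gap: 0.139
grasp_force: 40.0
```

Request:
{"api": "move_arm", "payload": {"motion": [{"dx": 0,"dy": 0,"dz": 0.004,"rx": 0,"ry": 0,"rz": 0,"grip": -1},{"dx": 0,"dy": 0,"dz": 0.003,"rx": 0,"ry": 0,"rz": 0,"grip": -1},{"dx": 0,"dy": 0,"dz": 0.001,"rx": 0,"ry": 0,"rz": 0,"grip": -1},{"dx": 0,"dy": 0,"dz": 0,"rx": 0,"ry": 0,"rz": 0,"grip": -1},{"dx": 0,"dy": 0,"dz": 0,"rx": 0,"ry": 0,"rz": 0,"grip": -1}]}}

```text
t: 18.78
tool_pos: [530.8, -31.0, 241.9]
tool_rot: [-0.0, -0.37, 0.929, -0.0]
contact_force: [0.6, -1.0, -1.1]
finger_gap: 0.139
grasp_force: 40.0
```

Seated within 0.3 mm. Open and retreat.

Request:
{"api": "move_arm", "payload": {"motion": [{"dx": 0,"dy": 0,"dz": 0.0003,"rx": 0,"ry": 0,"rz": 0,"grip": -1},{"dx": 0,"dy": 0,"dz": 0,"rx": 0,"ry": 0,"rz": 0,"grip": -0.6},{"dx": 0,"dy": 0,"dz": 0,"rx": 0,"ry": 0,"rz": 0,"grip": -0.2},{"dx": 0,"dy": 0,"dz": 0,"rx": 0,"ry": 0,"rz": 0,"grip": -0.2},{"dx": 0,"dy": 0,"dz": 0,"rx": 0,"ry": 0,"rz": 0,"grip": -0.2}]}}

```text
t: 19.2
tool_pos: [530.8, -30.9, 241.7]
tool_rot: [0.0, -0.37, 0.929, -0.0]
contact_force: [-0.3, -0.1, 0.5]
finger_gap: 0.371
grasp_force: 0.0
```

Request:
{"api": "move_arm", "payload": {"motion": [{"dx": 0,"dy": 0,"dz": 0,"rx": 0,"ry": 0,"rz": 0,"grip": -0.2},{"dx": 0,"dy": 0,"dz": 0,"rx": 0,"ry": 0,"rz": 0,"grip": -0.2},{"dx": 0,"dy": 0,"dz": -0.02,"rx": 0,"ry": 0,"rz": 0,"grip": -0.2},{"dx": 0,"dy": 0,"dz": -0.035,"rx": 0,"ry": 0,"rz": 0,"grip": -0.2},{"dx": 0,"dy": 0,"dz": -0.035,"rx": 0,"ry": 0,"rz": 0,"grip": -0.2}]}}

```text
t: 19.62
tool_pos: [530.3, -31.0, 331.9]
tool_rot: [-0.001, -0.37, 0.929, 0.0]
contact_force: [1.7, 0.0, 0.5]
finger_gap: 0.401
grasp_force: 0.0
```

Request:
{"api": "move_arm", "payload": {"motion": [{"dx": 0,"dy": 0,"dz": 0,"rx": 0,"ry": 0,"rz": 0,"grip": -0.2},{"dx": 0,"dy": 0,"dz": 0,"rx": 0,"ry": 0,"rz": 0,"grip": -0.2},{"dx": 0,"dy": 0,"dz": 0,"rx": 0,"ry": 0,"rz": 0,"grip": -0.2},{"dx": 0,"dy": 0,"dz": 0,"rx": 0,"ry": 0,"rz": 0,"grip": -0.2}]}}

```text
t: 19.95
tool_pos: [530.4, -30.9, 330.6]
tool_rot: [-0.001, -0.37, 0.929, 0.0]
contact_force: [-0.2, 0.0, -0.9]
finger_gap: 0.399
grasp_force: 0.0
```

```bash
python3 - <<'E'
from h import *
f=grab('wrist'); np.savez('w9.npz',**f); s=grab('side')['pixels']
to(530.8,-30.7,330)
o=np.zeros((600,800,3),np.uint8); o[:384,:512]=f['pixels']
o[384:600,512:800]=cv2.resize(s[175:295,190:350],(288,216),interpolation=2)
save({'pixels':o},'pics/w9.png')
E
```

```text
move tool mm [-0.4 -0.   0.5] p [530.5 -30.9 330.5] ydir [-0.6881  0.7256  0.0011] zdir [-1.9e-03 -3.0e-04 -1.0e+00]
```

View pics/w9.png

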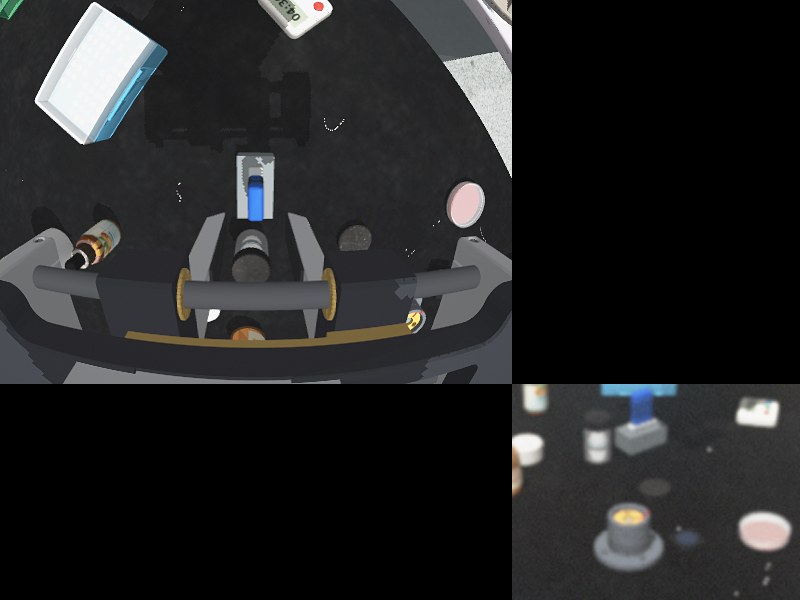

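The spanner stands upright in the stand (255,198), the cap lies flat on the worktop (355,238; side inset 655,487), and the bystanders are in place.

```bash
python3 -c "
from bench import ctrl
print(ctrl.job_done())"
```

```text
the job is handed in; nothing more can be done
None
```

I handed the job in at about 20 s of the 72 s: the dust cap is flat on the worktop, the ring is turned to its stop (red marks about 0.8° apart in the wrist image), and the spanner is back upright in its stand; the hand-in returned no verdict.

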